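# Hold the long-path cell in the photometer beam

### The job

Get a reading of the long glass cell on the open-beam photometer. First slide the detector carrier along its rail towards the lamp until it is fully home against its stop; then lift the longest of the three glass cells out of the dark rack, gripping it by its frosted long faces only (no finger on the clear end windows or the lid), and hold it upright and still midway between lamp and detector, clear of both, with its long axis square along the beam so that the beam runs centrally through both windows in the lower half of the cell. Finish while still holding it there, and leave everything else on the table where it is.

Things in the scene. Friction and masses are not known exactly. Their poses are not given: they have to be found in the camera images.
- beam_mid (a point): Point on the unseen light beam (2 mm across) midway between lamp lens and detector aperture (detector home), 85 mm above the table. x runs along the beam from lamp to detector, z up. Lens face 55 mm from it at -x, aperture face of the home detector 55 mm at +x: free gap 110 mm. Below it only the rail (top 55 mm lower) and, 68 to 80 mm along +x, the 16 mm high stop block on the rail.
- bench: Open-beam photometer, fixed: grey base plate 420 (x) x 90 mm (y), aluminium rail along x, black finned lamp (round, up to 52 mm across) with its lens tube at the -x end. Origin under the plate's centre, x along the beam from lamp to detector; the beam mid-point is at x -25, y 0, z 85 mm. The lamp rises to 111 mm above the table, the detector to 105 mm.
- detector (a joint): How far the sliding detector carrier stands from its stop, in m: 0 fully home against the stop (nearest the lamp), growing away from the lamp along the beam's +x, up to 0.085. It slides with about 2 N and stays where it is left.
- detector_head (a point): Centre of the detector's grey box housing, 56 mm along the beam (x), 36 mm wide (y), 40 mm high, flat-sided, on a post on the dark sliding carrier block; 85 mm above the table, axes as the beam's. The carrier's top is 48 mm above the table; an aperture tube sticks out 22 mm towards the lamp. Grip it across the 36 mm from above, or push it. When home it is 105 mm from the beam mid-point.
- cell40_centre (a point): Centre, half-way up the glass, of the longest cell: 42.5 mm long (x), 12.5 wide (y), 45 high (z), 40 g; white lid on top, 4 mm high, 1 mm narrower each side. Long faces (+y, -y) frosted whitish, narrow ends (+x, -x) the clear windows. Stands upright in one of the rack's pockets (which one varies), underside 6 mm above the table, 33 mm of glass showing above the rack.
- rack: Dark grey cell rack, fixed, 196 mm long (x), 46 wide (y), 18 high; origin under its centre. Three equal pockets in line at x = -60, 0, +60 mm, each 45 (x) by 15.5 mm (y), 12 deep; the cells stand in them loosely, their long faces along the rack's x.
- cell20_centre (a point): Bystander: centre of the 20 mm cell, 22.5 x 12.5 x 45 mm, same make, standing in another pocket of the rack.
- cell10_centre (a point): Bystander: centre of the 10 mm cell, 12.5 x 12.5 x 45 mm, same make, standing in another pocket of the rack.
- lens_cap: Bystander: black round lens cap, 38 mm across, 12 mm high, loose on the table beside the photometer; origin under its centre.
- reagent: Bystander: amber reagent bottle, 64 mm across, 125 mm high, at the back; origin under its centre.
- beaker: Bystander: glass beaker, 68 mm across, 85 mm high; origin under its centre.
- dish: Bystander: glass dish with lid, 90 mm across, 15 mm high; origin under its centre.
- pipette: Bystander: white hand pipette lying on the table at the back, about 260 mm long (x), 24 mm high; origin on the table under the joint of handle and shaft.
Not all that is in view belongs to the job. Leave any orange look-alike of the rack alone.

How it is judged:
By the outcome, as a careful person would: the job done as asked, in the order asked, and still so for the second after the job is handed in, while the arm keeps its last pose, push and grip.
It also fails if it takes over 54 s, if anything falls off the work surface, if the arm or the gripper's body presses on something with over 40 N, if the wrist force passes 120 N, or if a joint passes its speed limit or range.

### The arm

A 6-joint arm with a two-finger parallel gripper is mounted at the origin on the work surface. World frame = base frame: x ahead of the robot, y to its left, z up, the work surface at z = 0. Lengths are in mm, angles in rad, forces in N, time in s.
With the tool pointing down it reaches from about 275 to 1000 mm from the base axis. Payload 8.4 kg.
Tool frame: the origin (TCP) lies on the centre line of the jaws, within the pads' length; the fingertips stand 22 mm ahead of it and the grasp point (between the pads) lies 3 mm ahead of it; z points along the fingers, x is the direction in which the jaws open and shut, and the axes are right-handed (so a half turn about z gives the same grasp; the last joint's range is limited). The gripper opens to 85 mm and grips with 20 to 120 N. Pads are 22 mm wide; open, the fingers measure 114 mm over their backs; the gripper's body (76 mm by 85 mm) begins 54 mm behind the grasp point. The pads swing forward as they close: fully open they stand 13 mm farther back than shut.
Start: joints at [-1.167, 0.353, 1.633, -0, 1.155, -0.002], TCP at [246.72, -574.245, 253.281] pointing down, gripper open.
Joint ranges: [-2.63, 2.63], [-0.92, 2.1], [0.06, 2.66], [-1.3, 4.44], [0, 2.69], [-3.02, 3.02]. Speed limits (rad/s): [2.22, 2.22, 2.79, 3.14, 3.14, 3.14].

### API

Orientations are given as [roll, pitch, yaw] about the fixed x, y, z axes, in that order (R = Rz(yaw) Ry(pitch) Rx(roll)).
In Python, from rig import status, viewer, job gives the robot as it stands.
- The arm moves only by the tool send_rows, never from a script. Its argument "plan" is a list of rows, each a list of 3 entries, a list of its own where there are three numbers: the shift along the tool's x, y, z in m, then the turn, a rotation vector about the tool's x, y, z in rad, then the opening, from -1 (shut) to 1 (fully open). In form: [[[x, y, z], [rx, ry, rz], jaw], ...]. A call has exactly 5 rows; each row is the pose to reach, as a shift and turn from the pose measured when the call began, along the tool's axes at that moment; what a row does not reach only later rows make up. A row lasts 1/12 s, in which the tool goes at most 41.7 mm and 7.16 degrees, less where a joint would pass 70% of its speed; a pose out of reach is approached as far as the arm can. A call with a gripper value outside its range is refused whole. The fingers move at their own pace and stop on an object; "squeeze" is the grip in N (left out, the last holds). Time passes only in rows, so rows that repeat a pose let the fingers close, or fill a call up. It gives the time, the measured TCP pose, the force and the opening at its end, in the units of the state.
- status.sense(): the state, without advancing time (a new reading comes with each control period).
- viewer.grab_frame(name): name is "side" or "top"; returns the picture (384x512x3 uint8, red, green, blue); there is no depth.
- viewer.camera_params(name): a dict with "intrinsics" (3x3 intrinsics, pixels), "xyz" and "orientation" of the camera in the world. Camera axes: x right, y down, z forward; pixel columns grow to the right and rows downward; lengths in mm; the calibration is good to about 2 mm. A picture is of the moment at which its call begins. camera_params takes no time and is no camera call.
- job.sign_off(): hands the job in, once; it reports no verdict.
Trained networks look in the newest picture that a camera, given by its name, has taken for a name from the list of things; names that differ only in an ending like _2 or _b are one class to them, and where a whole thing is asked for, a point or a joint stands for the part that bears it (a point fixed in the world has none). Each returns a list of dicts, best first, with "p" (0 to 1); they miss things now and then, are a little off and sometimes report something else, mostly with a low value. They report only what shows in the picture. A call takes as long as a camera call. They do not tell look-alikes from the thing itself.
- viewer.cut_out(label, camera): "mask" (384x512 bool, what is visible of it) and "extent" ([left, top, width, height] in pixels, round what is visible of it).
The state is a dict: "clock": time; "qpos": joint angles; "qvel": joint speeds; "joint_efforts": joint torques, N m; "eef_pos": TCP position; "tcp_rot": TCP orientation; "contact_force": force on the tool from outside, world axes, zero at the start; "wrist_torque": the same for the moment, N m; "opening": opening from 0.0 (shut) to 1.0 (fully open).
Only numpy, scipy, OpenCV 4.12 (cv2) and the standard library are available. Lean on these libraries where they do the work, as an engineer would, in place of code of your own. Each camera call takes 0.05 s, during which the arm holds its last target.

## Working session

There is one attempt and no reset: what is moved stays moved. The work goes in short steps, Python scripts to look and compute and a tool call to move; the robot and the scene stay as the last step left them, time stands still between calls to the robot, and variables do not carry over. Pictures are saved under pics/ and viewed, and the job is handed in when it is done.

Besides the shell and the picture viewer there is one more tool, called by a JSON object that holds its "method" and its "body". send_rows: Moves the arm, as the interface text tells. Its arguments: {"type":"object","properties":{"plan":{"type":"array"},"squeeze":{"type":"number"}},"required":["plan"]}

```bash
mkdir -p pics; ls
python3 - <<'E'
from rig import status, viewer, job
import cv2
print(status.sense())
for c in ["side","top"]:
    print(c,viewer.camera_params(c))
    im=viewer.grab_frame(c); cv2.imwrite(f"pics/{c}0.png",im[:,:,::-1])
E
```

```text
pics
{'clock': 0.0, 'qpos': array([-1.16742000e+00,  3.53619127e-01,  1.63413986e+00, -1.86901878e-05,
        1.15521157e+00, -2.43910731e-03]), 'qvel': array([ 0.00113895, -0.00042577, -0.00086329,  0.00082528, -0.00041598,
        0.00093115]), 'joint_efforts': array([-1.44418271e-03, -6.05243540e+01, -3.42069912e+01, -8.78757282e-05,
        9.42415703e-03, -2.29746445e-05]), 'eef_pos': array([ 246.52536986, -573.83461086,  252.57734046]), 'tcp_rot': array([ 3.14157893e+00,  1.37794305e-03, -1.16497334e+00]), 'contact_force': array([ 1.06602062, -0.8954591 , -0.58172041]), 'wrist_torque': array([ 0.0020268 , -0.00222478, -0.00566045]), 'opening': 1.0003346963937343}
side {'intrinsics': array([[402.36887886,   0.        , 256.49032664],
       [  0.        , 402.36887886, 197.93009722],
       [  0.        ,   0.        ,   1.        ]]), 'xyz': array([-123.37926486,  849.02038258,  628.02061982]), 'orientation': array([-2.04351416,  0.01208678, -2.42443926])}
top {'intrinsics': array([[376.28503171,   0.        , 254.97632743],
       [  0.        , 376.28503171, 199.23469987],
       [  0.        ,   0.        ,   1.        ]]), 'xyz': array([ 456.33098913,  109.12850951, 1133.96816293]), 'orientation': array([-3.04065278, -0.00847449, -1.57359989])}
```

View pics/side0.png

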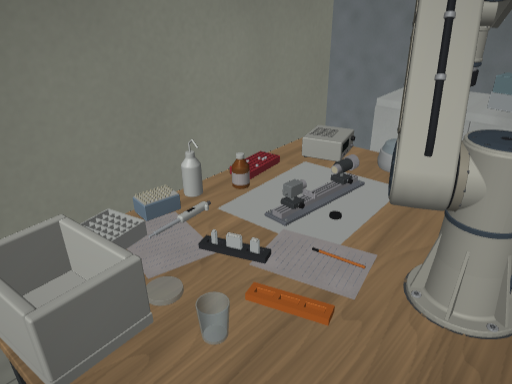

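View pics/top0.png

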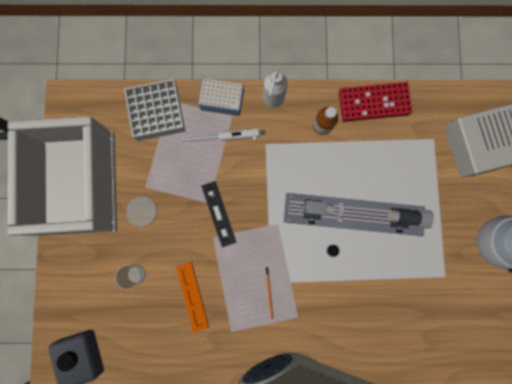

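```bash
cat > h.py <<'E'
import numpy as np, cv2
from scipy.spatial.transform import Rotation as R
from rig import status, viewer, job
def cam(c):
    p=viewer.camera_params(c); return p['intrinsics'],np.array(p['xyz']),R.from_euler('xyz',p['orientation']).as_matrix()
def proj(c,P):
    K,t,Rm=cam(c); q=(np.atleast_2d(P)-t)@Rm; q=q@K.T; return q[:,:2]/q[:,2:]
def ray(c,uv):
    K,t,Rm=cam(c); d=Rm@np.linalg.inv(K)@np.array([uv[0],uv[1],1.]); return t,d/np.linalg.norm(d)
def onplane(c,uv,z):
    t,d=ray(c,uv); return t+d*(z-t[2])/d[2]
def tri(uvs,uvt):
    a,d=ray('side',uvs); b,e=ray('top',uvt)
    s=np.linalg.lstsq(np.c_[d,-e],b-a,rcond=None)[0]
    p,q=a+s[0]*d,b+s[1]*e; return (p+q)/2,np.linalg.norm(p-q)
def crop(img,x0,y0,x1,y1,s,fn):
    cv2.imwrite(fn,cv2.resize(img[y0:y1,x0:x1,::-1],None,fx=s,fy=s,interpolation=cv2.INTER_CUBIC))
E
python3 - <<'E'
from h import *
for c in ["side","top"]:
    im=viewer.grab_frame(c)
    if c=="side":
        crop(im,190,220,280,270,8,"pics/s_rack.png"); crop(im,260,145,375,225,6,"pics/s_bench.png")
    else:
        crop(im,190,170,250,255,7,"pics/t_rack.png"); crop(im,275,185,440,245,4.8,"pics/t_bench.png")
    for l in ["bench","rack","detector_head","cell40_centre","cell20_centre","cell10_centre","lens_cap"]:
        for r in viewer.cut_out(l,c)[:3]:
            m=r['mask']; ys,xs=np.nonzero(m)
            print(c,l,round(r['p'],2),r['extent'],xs.mean().round(1) if len(xs) else None,ys.mean().round(1) if len(xs) else None,len(xs))
            np.save(f"m_{c}_{l}.npy",m) if r is not None else 0
print(status.sense()['clock'])
E
```

```text
side bench 0.95 [267.8, 155.2, 95.2, 70.7] 315.3 192.0 2675
side rack 0.92 [245.1, 280.6, 91.5, 41.5] 289.5 302.2 1868
side rack 0.7 [202.1, 232.8, 72.1, 29.6] 234.9 249.4 820
side detector_head 0.61 [284.0, 182.4, 20.8, 27.7] 293.4 193.8 506
side cell40_centre 0.51 [224.4, 229.7, 18.9, 19.5] 233.5 239.7 220
side lens_cap 0.59 [327.6, 210.8, 17.3, 9.6] 335.1 214.3 94
top bench 0.67 [280.2, 196.4, 154.6, 40.1] 356.7 214.4 4239
top rack 0.84 [177.2, 261.5, 32.2, 69.9] 191.7 297.1 1155
top rack 0.76 [202.6, 181.0, 34.7, 68.4] 217.7 213.2 897
top detector_head 0.77 [300.4, 198.6, 32.2, 23.5] 315.6 209.6 520
top detector_head 0.42 [180.3, 127.8, 84.5, 12.0] 228.0 135.6 496
top cell40_centre 0.48 [213.9, 207.2, 5.4, 12.5] 217.1 213.4 60
top cell10_centre 0.31 [316.9, 106.6, 19.3, 24.4] 324.9 120.6 511
top lens_cap 0.56 [324.8, 243.2, 15.8, 13.3] 332.2 251.0 126
0.9
```

View pics/s_rack.png

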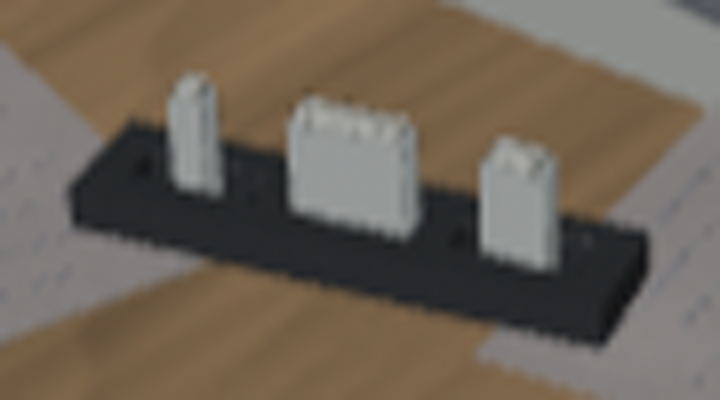

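View pics/t_rack.png

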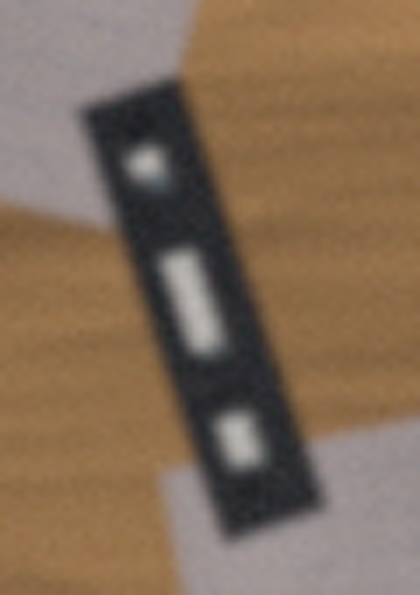

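View pics/s_bench.png

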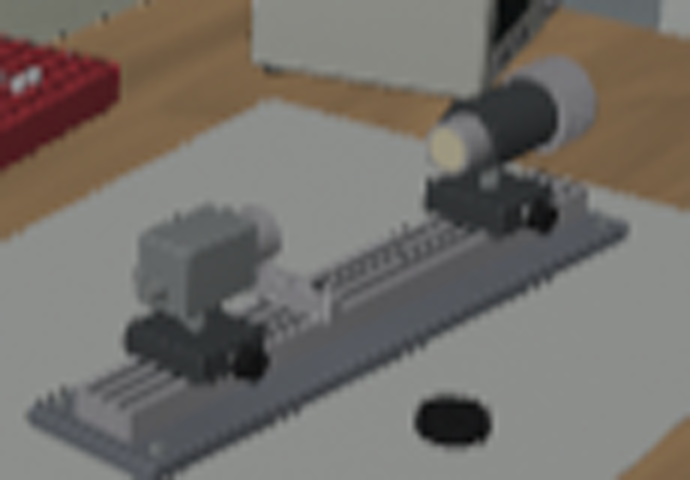

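View pics/t_bench.png

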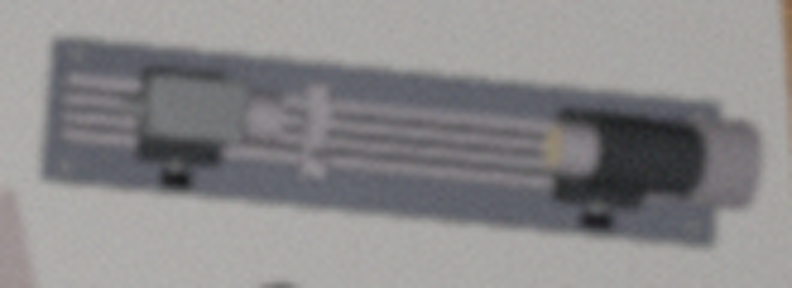

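```bash
cat > fit.py <<'E'
from h import *
from scipy.optimize import least_squares
def un(p,off,s): return (np.array(p,float)+.5)/s-.5+np.array(off)
T=lambda p:un(p,(275,185),4.8); S=lambda p:un(p,(260,145),6)
TR=lambda p:un(p,(190,170),7); SR=lambda p:un(p,(190,220),8)
def W(pose,P):
    x,y,a=pose; P=np.array(P,float); c,s=np.cos(a),np.sin(a); return np.array([x+c*P[0]-s*P[1],y+s*P[0]+c*P[1],P[2]])
def solve(fn,x0):
    def res(v): return np.concatenate([(proj(c,P)[0]-uv) for c,P,uv in fn(v)])
    r=least_squares(res,x0,loss='soft_l1',x_scale=np.maximum(np.abs(x0),1)); 
    return r.x,r.fun.reshape(-1,2)
# bench v=x,y,yaw,h,det
def bench(v):
    p=v[:3];h=v[3];d=v[4]; hx=-25+105+d
    o=[]
    # +x -> image left (y+). world +x up in image
    # local y: yaw~90 => local +y = world -x = image down
    for P,uv in [((210,-45,h),(55,38)),((210,45,h),(43,180)),((-210,45,h),(712,245)),((-210,-45,h),(720,102)),
                 ((hx+28,-18,105),(147,72)),((hx-28,-18,105),(247,80)),((hx-28,18,105),(243,148)),((hx+28,18,105),(143,138)),
                 ]: o.append(('top',W(p,P),T(uv)))
    for P,uv in [((210,-45,h),(30,412)),((210,45,h),(152,470)),((-210,45,h),(628,228)),
                 ((hx+28,-18,105),(140,233)),((hx-28,-18,105),(207,206)),((hx-28,18,105),(258,226)),((hx+28,18,105),(190,258)),((hx+28,18,65),(190,318)),((hx-28,18,65),(254,282)),((-80,0,85),(446,148))]:
        o.append(('side',W(p,P),S(uv)))
    return o
def rack(v):
    p=v[:3];H=v[3];o=[]
    for P,uv in [((98,-23,H),(182,75)),((98,23,H),(80,108)),((-98,23,H),(228,542)),((-98,-23,H),(325,505))]: o.append(('top',W(p,P),TR(uv)))
    for P,uv in [((98,-23,H),(133,120)),((98,23,H),(72,190)),((-98,23,H),(607,312)),((-98,-23,H),(648,236)),((98,23,0),(75,225)),((-98,23,0),(603,347))]: o.append(('side',W(p,P),SR(uv)))
    return o
def cell(v):
    p=v[:3];Z=v[3];o=[]
    for P,uv in [((20.2,-5.2,Z+4),(193,245)),((20.2,5.2,Z+4),(160,255)),((-20.2,5.2,Z+4),(195,357)),((-20.2,-5.2,Z+4),(225,346))]: o.append(('top',W(p,P),TR(uv)))
    for P,uv in [((21.2,6.2,Z),(290,118)),((-21.2,6.2,Z),(410,142)),((21.2,6.2,Z-33),(290,214)),((-21.2,6.2,Z-33),(408,240))]: o.append(('side',W(p,P),SR(uv)))
    return o
if __name__=="__main__":
    for n,f,x0 in [("bench",bench,[410,-150,1.5,12,40]),("rack",rack,[440,210,.3,18]),("cell",cell,[440,210,.3,51])]:
        b,r=solve(f,np.array(x0,float)); print(n,b.round(3)); print(r.round(1).tolist())
        if n=="bench": print("mid",W(b[:3],(-25,0,85)),"head",W(b[:3],(80+b[4],0,85)))
E
python3 fit.py
```

```text
bench [ 524.47  -198.518    1.474    9.361   52.811]
[[-0.2, 0.3], [-0.3, 0.5], [0.4, 0.2], [0.2, 0.1], [0.7, 0.5], [0.2, 0.7], [0.0, -0.4], [0.5, -0.2], [-0.4, -0.0], [0.3, 0.8], [-0.0, -0.5], [-1.2, 0.1], [-0.1, -0.7], [0.1, -0.6], [-0.8, -0.5], [-1.2, 1.4], [0.2, 1.6], [-0.0, 0.1]]
mid [ 522.06244436 -223.4013322    85.        ] head [537.25938703 -66.3232753   85.        ]
rack [5.27457e+02 2.06487e+02 3.32000e-01 1.57500e+01]
[[0.2, -0.2], [0.2, 0.0], [0.1, 0.3], [1.0, 0.5], [-0.0, 0.3], [-0.4, -0.0], [-0.7, -0.2], [0.4, -0.1], [-0.3, 0.4], [-0.2, 0.5]]
cell [5.26386e+02 2.07499e+02 3.43000e-01 5.08520e+01]
[[-0.3, 1.1], [1.0, 0.9], [0.6, -0.4], [-0.2, -0.1], [-0.4, 0.8], [-0.9, 0.8], [0.2, -0.9], [-0.2, -1.1]]
```

```bash
cat > mv.py <<'E'
import sys
from h import *
def go(x,y,z,yaw):
    s=status.sense(); R0=R.from_euler('xyz',s['tcp_rot']); R1=R.from_euler('xyz',[np.pi,0,yaw])
    sh=R0.inv().apply(np.array([x,y,z])-s['eef_pos'])/1000; rv=(R0.inv()*R1).as_rotvec()
    print('t',round(s['clock'],2),'at',s['eef_pos'].round(1),s['tcp_rot'].round(4),'F',s['contact_force'].round(1),'op',round(s['opening'],3),'q',s['qpos'].round(2))
    print('shift',sh.round(4).tolist(),'turn',rv.round(4).tolist())
if __name__=="__main__": go(*map(float,sys.argv[1:5]))
E
python3 mv.py 537 -66 190 -0.097
```

```text
t 0.9 at [ 246.7 -574.2  253.3] [-3.1416 -0.     -1.165 ] F [ 0.2 -0.1 -0.9] op 0.999 q [-1.17  0.35  1.63  0.    1.16 -0.  ]
shift [-0.3524, -0.4673, 0.0633] turn [-0.0, -0.0, -1.068]
```

{"method": "send_rows", "body": {"plan": [[[-0.352,-0.467,0.063],[0,0,-1.068],1],[[-0.352,-0.467,0.063],[0,0,-1.068],1],[[-0.352,-0.467,0.063],[0,0,-1.068],1],[[-0.352,-0.467,0.063],[0,0,-1.068],1],[[-0.352,-0.467,0.063],[0,0,-1.068],1]]}}

```text
clock: 1.32
eef_pos: [350.0, -392.8, 230.9]
tcp_rot: [3.142, -0.0, -0.534]
contact_force: [0.6, 0.6, -0.0]
opening: 0.998
```

```bash
python3 mv.py 537 -66 190 -0.097
```

```text
t 1.32 at [ 350.  -392.8  230.9] [ 3.1415e+00 -4.0000e-04 -5.3450e-01] F [ 0.6  0.6 -0. ] op 0.998 q [-0.85  0.22  1.87  0.    1.05 -0.31]
shift [-0.0055, -0.3765, 0.0409] turn [0.0002, -0.0004, -0.4375]
```

{"method": "send_rows", "body": {"plan": [[[-0.0055,-0.3765,0.041],[0,0,-0.4375],1],[[-0.0055,-0.3765,0.041],[0,0,-0.4375],1],[[-0.0055,-0.3765,0.041],[0,0,-0.4375],1],[[-0.0055,-0.3765,0.041],[0,0,-0.4375],1],[[-0.0055,-0.3765,0.041],[0,0,-0.4375],1]]}}

```text
clock: 1.73
eef_pos: [452.9, -212.7, 208.6]
tcp_rot: [3.141, -0.001, -0.092]
contact_force: [1.1, -1.2, -0.1]
opening: 1.0
```

```bash
python3 mv.py 537 -66 190 -0.097
```

```text
t 1.73 at [ 452.9 -212.7  208.6] [ 3.141e+00 -1.100e-03 -9.250e-02] F [ 1.1 -1.2 -0.1] op 1.0 q [-0.44  0.21  1.94 -0.    0.99 -0.35]
shift [0.0701, -0.1539, 0.0186] turn [0.0006, -0.0011, 0.0045]
```

{"method": "send_rows", "body": {"plan": [[[0.07,-0.154,0.0186],[0,0,0.0045],1],[[0.07,-0.154,0.0186],[0,0,0.0045],1],[[0.07,-0.154,0.0186],[0,0,0.0045],1],[[0.07,-0.154,0.0186],[0,0,0.0045],1],[[0.07,-0.154,0.0186],[0,0,0.0045],1]]}}

```text
clock: 2.15
eef_pos: [539.5, -60.9, 189.7]
tcp_rot: [-3.14, -0.003, -0.094]
contact_force: [-0.5, -0.9, -0.3]
opening: 0.997
```

```bash
python3 mv.py 537 -66 92 -0.097
python3 - <<'E'
from h import *
im=viewer.grab_frame('side');crop(im,200,80,400,240,4,'pics/s1.png')
im=viewer.grab_frame('top');crop(im,240,150,440,260,4,'pics/t1.png')
E
```

```text
t 2.15 at [539.5 -60.9 189.7] [-3.1405e+00 -2.6000e-03 -9.4000e-02] F [-0.5 -0.9 -0.3] op 0.997 q [-0.12  0.3   1.87  0.    0.97 -0.02]
shift [-0.0023, 0.0054, 0.0977] turn [-0.0011, -0.0026, 0.003]
```

View pics/s1.png

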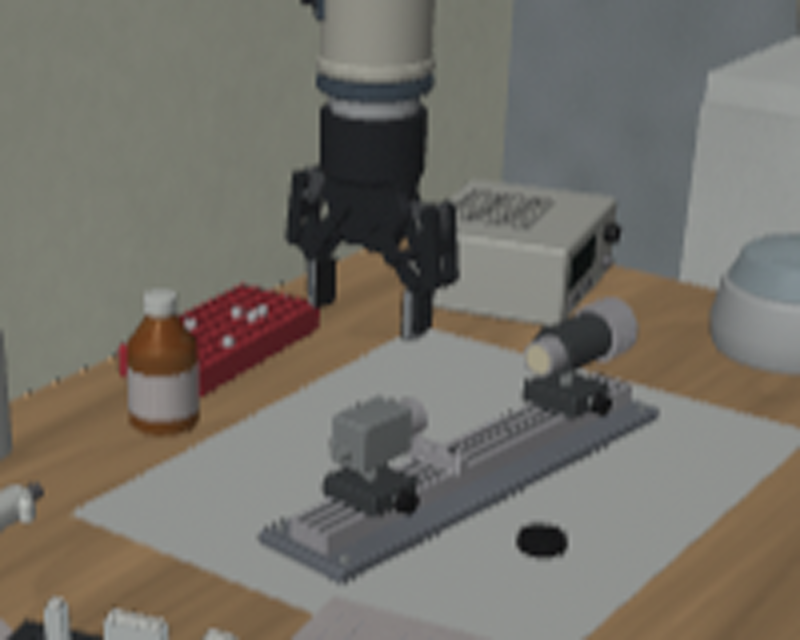

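View pics/t1.png

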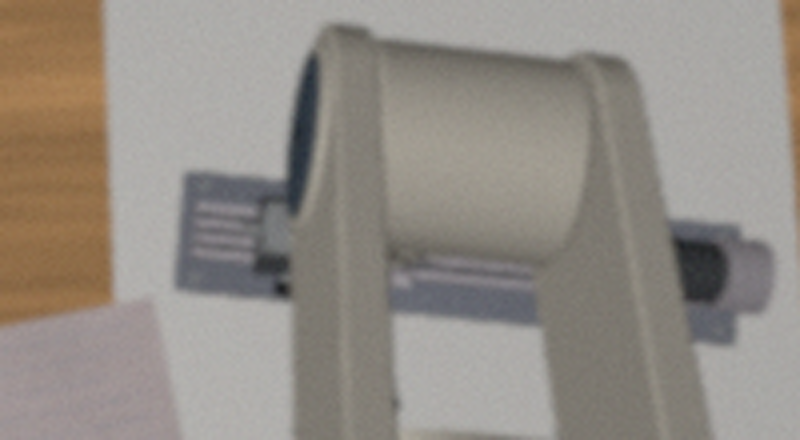

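Run:
```python
from h import *
from fit import W
s=status.sense();p=s['eef_pos'];a=s['tcp_rot'][2];print(p)
for zz in (0,-9,-22,-35):
  for dx in(-42.5,0,42.5):
    P=p+np.array([np.cos(a)*dx,np.sin(a)*dx,zz]); print(zz,dx,((proj('side',P)[0]-[200,80])*4).round())
```

```text
[537.45465593 -64.19976223 189.72026449]
0 -42.5 [414. 323.]
0 0 [370. 308.]
0 42.5 [329. 294.]
-9 -42.5 [413. 334.]
-9 0 [370. 319.]
-9 42.5 [328. 305.]
-22 -42.5 [413. 351.]
-22 0 [369. 335.]
-22 42.5 [328. 320.]
-35 -42.5 [412. 367.]
-35 0 [369. 351.]
-35 42.5 [328. 336.]
```

```bash
python3 mv.py 537 -66 88 -0.097
```

```text
t 2.25 at [537.5 -64.2 189.7] [ 3.1411e+00 -8.0000e-04 -9.3600e-02] F [ 1.1 -0.2  0.6] op 1.002 q [-0.12  0.3   1.87 -0.    0.97 -0.03]
shift [-0.0004, 0.0018, 0.1017] turn [0.0005, -0.0008, 0.0034]
```

{"method": "send_rows", "body": {"plan": [[[0,0.002,0.03],[0,0,0.003],1],[[0,0.002,0.06],[0,0,0.003],1],[[0,0.002,0.085],[0,0,0.003],1],[[0,0.002,0.101],[0,0,0.003],1],[[0,0.002,0.101],[0,0,0.003],1]]}}

```text
clock: 2.67
eef_pos: [534.4, -67.4, 85.8]
tcp_rot: [3.141, 0.005, -0.098]
contact_force: [-0.1, -0.9, -0.2]
opening: 1.001
```

{"method": "send_rows", "body": {"plan": [[[0,0,0],[0,0,0],0.2],[[0,0,0],[0,0,0],-0.1],[[0,0,0],[0,0,0],-0.3],[[0,0,0],[0,0,0],-0.4],[[0,0,0],[0,0,0],-0.4]], "squeeze": 20}}

```text
clock: 3.08
eef_pos: [538.0, -68.1, 87.8]
tcp_rot: [3.141, -0.003, -0.098]
contact_force: [6.4, -3.0, -0.4]
opening: 0.417
```

```bash
python3 mv.py 537 -66 88 -0.097
python3 - <<'E'
from h import *
im=viewer.grab_frame('side');crop(im,200,80,400,240,4,'pics/s2.png')
E
```

```text
t 3.08 at [538.  -68.1  87.8] [ 3.1405e+00 -3.1000e-03 -9.8200e-02] F [ 6.4 -3.  -0.4] op 0.417 q [-0.13  0.44  1.94 -0.    0.76 -0.03]
shift [-0.0012, -0.002, -0.0002] turn [0.0011, -0.0031, -0.0012]
```

View pics/s2.png

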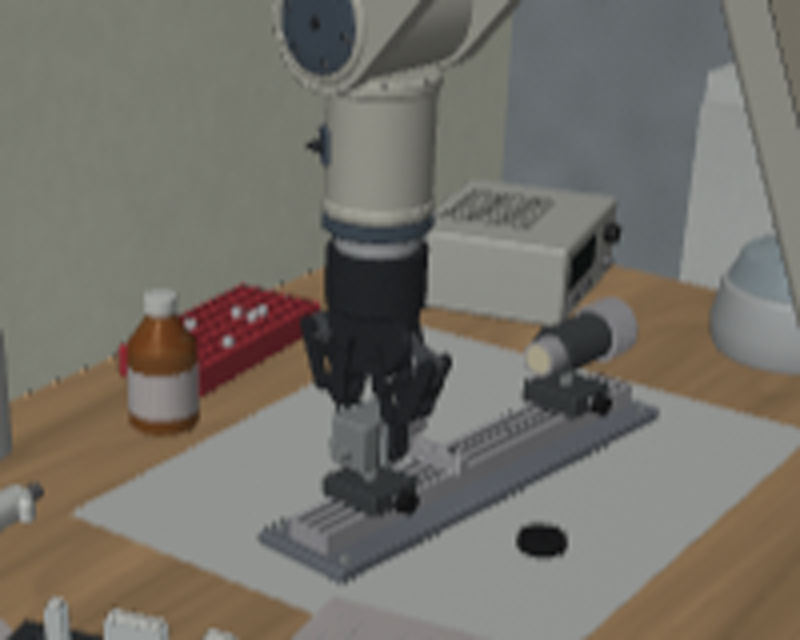

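{"method": "send_rows", "body": {"plan": [[[0,0.008,0],[0,0,0],-0.4],[[0,0.017,0],[0,0,0],-0.4],[[0,0.026,0],[0,0,0],-0.4],[[0,0.034,0],[0,0,0],-0.4],[[0,0.04,0],[0,0,0],-0.4]]}}

```text
clock: 3.55
eef_pos: [533.8, -109.0, 87.9]
tcp_rot: [3.14, -0.003, -0.099]
contact_force: [1.7, 1.6, -9.7]
opening: 0.421
```

{"method": "send_rows", "body": {"plan": [[[0,0.002,0],[0,0,0],-0.4],[[0,0.004,0],[0,0,0],-0.4],[[0,0.006,0],[0,0,0],-0.4],[[0,0.007,0],[0,0,0],-0.4],[[0,0.008,0],[0,0,0],-0.4]]}}

```text
clock: 3.97
eef_pos: [533.0, -117.0, 87.9]
tcp_rot: [3.141, -0.003, -0.099]
contact_force: [2.6, 1.5, -10.9]
opening: 0.419
```

```bash
python3 mv.py 532 -118 88 -0.097
python3 - <<'E'
from h import *
im=viewer.grab_frame('side');crop(im,200,80,400,240,4,'pics/s3.png')
E
```

```text
t 3.97 at [ 533.  -117.    87.9] [ 3.1406e+00 -2.7000e-03 -9.8700e-02] F [  2.6   1.5 -10.9] op 0.419 q [-0.22  0.45  1.93 -0.    0.76 -0.12]
shift [-0.0009, 0.0011, -0.0001] turn [0.001, -0.0027, -0.0017]
```

View pics/s3.png

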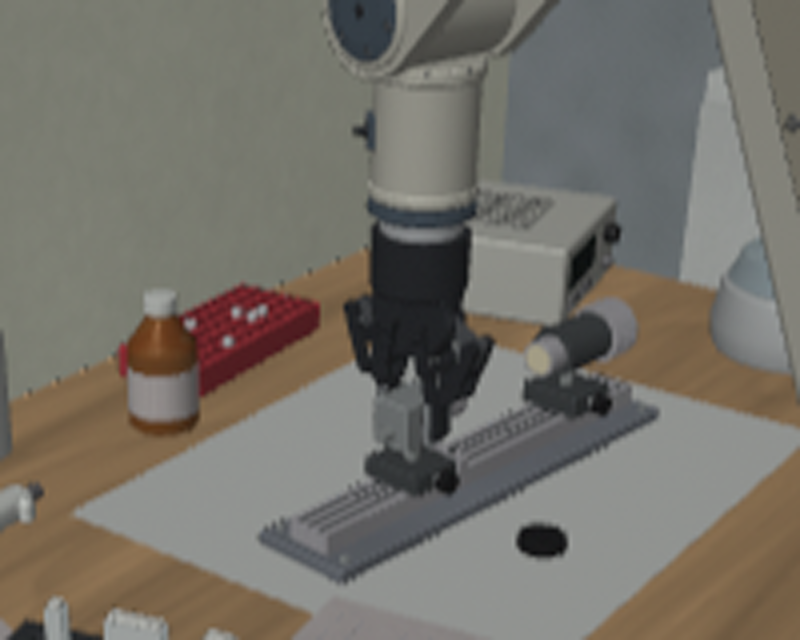

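{"method": "send_rows", "body": {"plan": [[[0,0.001,0],[0,0,0],-0.4],[[0,0.002,0],[0,0,0],-0.4],[[0,0.003,0],[0,0,0],-0.4],[[0,0.004,0],[0,0,0],-0.4],[[0,0.005,0],[0,0,0],-0.4]]}}

```text
clock: 4.43
eef_pos: [532.8, -118.9, 87.9]
tcp_rot: [-3.138, -0.002, -0.1]
contact_force: [7.2, 27.6, -7.1]
opening: 0.414
```

{"method": "send_rows", "body": {"plan": [[[0,0.001,0],[0,0,0],-0.4],[[0,0.002,0],[0,0,0],-0.4],[[0,0.003,0],[0,0,0],-0.4],[[0,0.004,0],[0,0,0],-0.4],[[0,0.005,0],[0,0,0],-0.4]]}}

```text
clock: 4.85
eef_pos: [532.7, -119.2, 87.9]
tcp_rot: [-3.131, -0.002, -0.102]
contact_force: [8.9, 43.4, -6.3]
opening: 0.42
```

{"method": "send_rows", "body": {"plan": [[[0,0,0],[0,0,0],-0.4],[[0,0,0],[0,0,0],-0.4],[[0,0,0],[0,0,0],-0.4],[[0,0,0],[0,0,0],-0.4],[[0,0,0],[0,0,0],-0.4]]}}

```text
clock: 5.27
eef_pos: [532.8, -118.9, 87.9]
tcp_rot: [-3.131, -0.002, -0.102]
contact_force: [3.8, 8.3, -9.8]
opening: 0.416
```

```bash
python3 mv.py 532 -118 88 -0.097
```

```text
t 5.27 at [ 532.8 -118.9   87.9] [-3.1305e+00 -2.0000e-03 -1.0220e-01] F [ 3.8  8.3 -9.8] op 0.416 q [-0.23  0.45  1.93  0.02  0.76 -0.14]
shift [-0.0009, -0.0008, -0.0001] turn [-0.0111, -0.0021, -0.0052]
```

{"method": "send_rows", "body": {"plan": [[[0,0,0],[0,0,0],0],[[0,0,0],[0,0,0],0.5],[[0,0,0],[0,0,0],1],[[0,0,-0.01],[0,0,0],1],[[0,0,-0.03],[0,0,0],1]]}}

```text
clock: 5.68
eef_pos: [531.3, -119.3, 117.2]
tcp_rot: [-3.13, 0.002, -0.102]
contact_force: [-0.3, 1.2, -0.3]
opening: 1.001
```

{"method": "send_rows", "body": {"plan": [[[0,0,-0.03],[0,0,0],1],[[0,0,-0.06],[0,0,0],1],[[0,0,-0.09],[0,0,0],1],[[0,0,-0.12],[0,0,0],1],[[0,0,-0.12],[0,0,0],1]]}}

```text
clock: 6.1
eef_pos: [534.3, -121.7, 244.3]
tcp_rot: [-3.132, -0.008, -0.103]
contact_force: [1.2, 0.6, 0.8]
opening: 0.998
```

```bash
python3 mv.py 526.4 207.5 200 -1.234;python3 - <<'E'
from h import *
im=viewer.grab_frame('side');crop(im,260,145,375,225,6,'pics/s4.png')
E
```

```text
t 6.1 at [ 534.3 -121.7  244.3] [-3.132  -0.0084 -0.1026] F [1.2 0.6 0.8] op 0.998 q [-0.23  0.24  1.81  0.01  1.08 -0.14]
shift [-0.042, -0.3262, 0.047] turn [-0.0133, -0.0021, 1.1314]
```

View pics/s4.png

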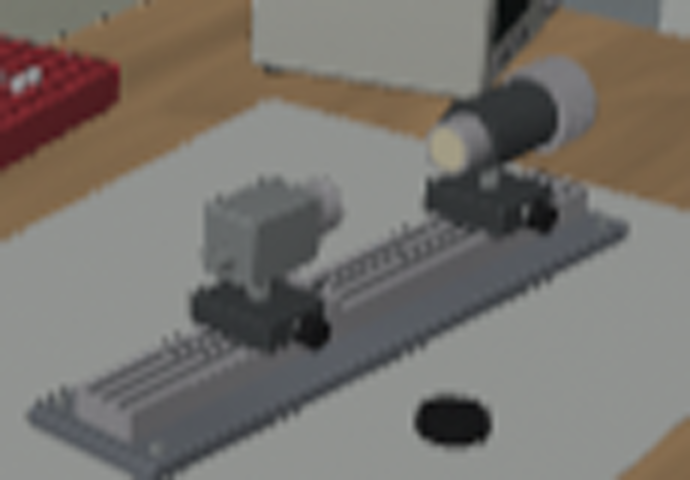

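{"method": "send_rows", "body": {"plan": [[[-0.042,-0.326,0.04],[-0.013,-0.002,1.132],1],[[-0.042,-0.326,0.04],[-0.013,-0.002,1.132],1],[[-0.042,-0.326,0.04],[-0.013,-0.002,1.132],1],[[-0.042,-0.326,0.04],[-0.013,-0.002,1.132],1],[[-0.042,-0.326,0.04],[-0.013,-0.002,1.132],1]]}}

```text
clock: 6.57
eef_pos: [527.5, 67.4, 218.1]
tcp_rot: [-3.138, 0.004, -0.672]
contact_force: [0.3, -0.1, 0.5]
opening: 1.001
```

```bash
python3 mv.py 526.9 207 180 -1.236
```

```text
t 6.57 at [527.5  67.4 218.1] [-3.1378  0.0039 -0.6717] F [ 0.3 -0.1  0.5] op 1.001 q [0.12 0.25 1.87 0.01 1.03 0.79]
shift [-0.0872, -0.1087, 0.0389] turn [-0.0026, 0.0048, 0.5643]
```

{"method": "send_rows", "body": {"plan": [[[-0.087,-0.109,0.039],[-0.003,0.005,0.564],1],[[-0.087,-0.109,0.039],[-0.003,0.005,0.564],1],[[-0.087,-0.109,0.039],[-0.003,0.005,0.564],1],[[-0.087,-0.109,0.039],[-0.003,0.005,0.564],1],[[-0.087,-0.109,0.039],[-0.003,0.005,0.564],1]]}}

```text
clock: 6.98
eef_pos: [525.9, 211.2, 177.8]
tcp_rot: [3.139, 0.001, -1.239]
contact_force: [-1.1, -0.7, 0.0]
opening: 0.997
```

```bash
python3 mv.py 526.9 207 90 -1.236
```

```text
t 6.98 at [525.9 211.2 177.8] [ 3.1392e+00  8.0000e-04 -1.2393e+00] F [-1.1 -0.7  0. ] op 0.997 q [0.38 0.35 1.83 0.   0.97 1.62]
shift [0.0044, 0.0002, 0.0878] turn [0.0024, 0.0008, -0.0033]
```

{"method": "send_rows", "body": {"plan": [[[0.004,0,0.03],[0.002,0.001,-0.003],1],[[0.004,0,0.06],[0.002,0.001,-0.003],1],[[0.004,0,0.08],[0.002,0.001,-0.003],1],[[0.004,0,0.085],[0.002,0.001,-0.003],1],[[0.004,0,0.085],[0.002,0.001,-0.003],1]]}}

```text
clock: 7.4
eef_pos: [525.6, 206.7, 91.1]
tcp_rot: [3.137, -0.0, -1.236]
contact_force: [1.1, 0.1, 0.8]
opening: 1.002
```

```bash
python3 - <<'E'
from h import *
im=viewer.grab_frame('side');crop(im,180,160,300,270,6,'pics/s5.png')
im=viewer.grab_frame('top');crop(im,180,160,300,260,6,'pics/t5.png')
E
python3 mv.py 526.9 207 46 -1.236
```

```text
t 7.5 at [527.4 207.4  93.5] [-3.1415e+00 -3.0000e-04 -1.2365e+00] F [0.3 0.8 0.5] op 0.997 q [ 0.37  0.46  1.88 -0.    0.8   1.61]
shift [0.0002, 0.0006, 0.0475] turn [-0.0001, -0.0003, -0.0005]
```

View pics/s5.png

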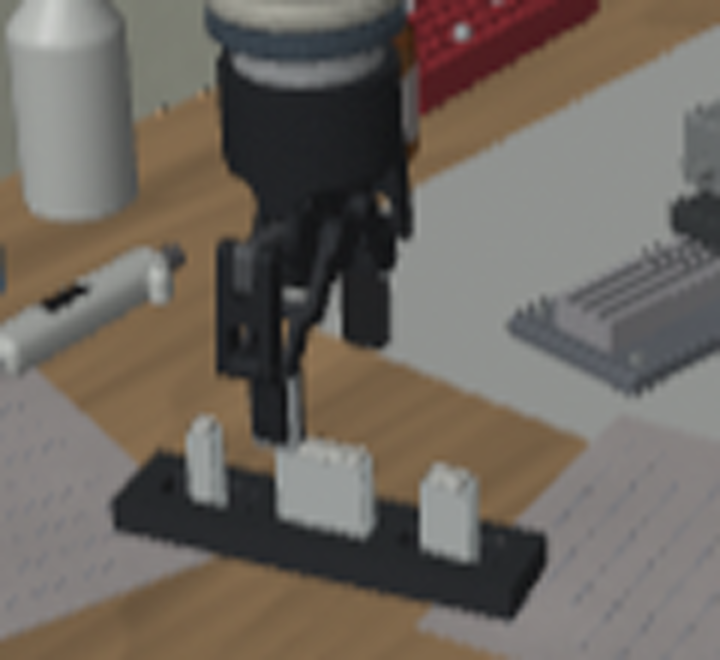

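View pics/t5.png

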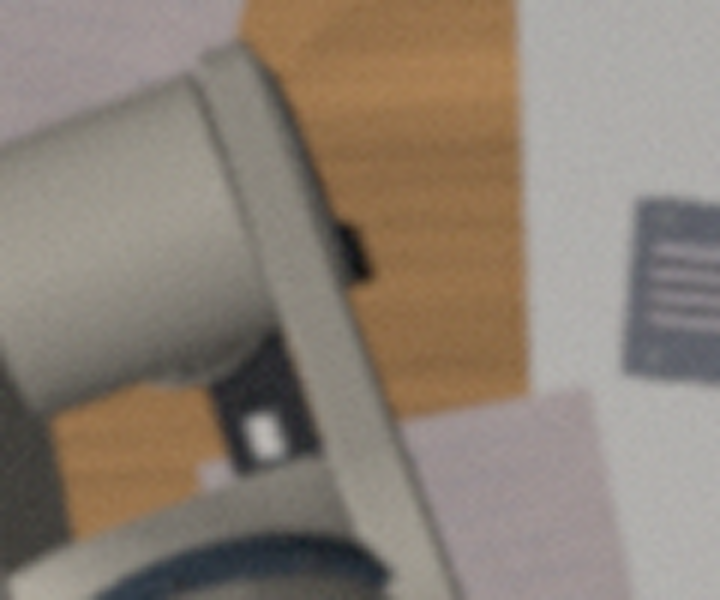

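{"method": "send_rows", "body": {"plan": [[[0,0,0.015],[0,0,0],1],[[0,0,0.03],[0,0,0],1],[[0,0,0.042],[0,0,0],1],[[0,0,0.048],[0,0,0],1],[[0,0,0.048],[0,0,0],1]]}}

```text
clock: 7.92
eef_pos: [527.1, 207.2, 45.1]
tcp_rot: [3.141, -0.0, -1.237]
contact_force: [-0.2, 0.9, -0.2]
opening: 0.998
```

{"method": "send_rows", "body": {"plan": [[[0,0,0],[0,0,0],0.5],[[0,0,0],[0,0,0],0.1],[[0,0,0],[0,0,0],-0.2],[[0,0,0],[0,0,0],-0.3],[[0,0,0],[0,0,0],-0.4]], "squeeze": 25}}

```text
clock: 8.33
eef_pos: [527.4, 207.3, 45.5]
tcp_rot: [3.141, -0.0, -1.237]
contact_force: [0.2, -0.3, 0.9]
opening: 0.313
```

```bash
python3 - <<'E'
from h import *
im=viewer.grab_frame('side');crop(im,180,160,300,270,6,'pics/s6.png')
E
python3 mv.py 526.9 207 45 -1.236
```

```text
t 8.38 at [527.3 207.3  45.4] [ 3.1412e+00 -3.0000e-04 -1.2365e+00] F [-0.4  0.4 -0. ] op 0.306 q [ 0.37  0.54  1.9  -0.    0.7   1.61]
shift [0.0002, 0.0005, 0.0004] turn [0.0004, -0.0003, -0.0005]
```

View pics/s6.png

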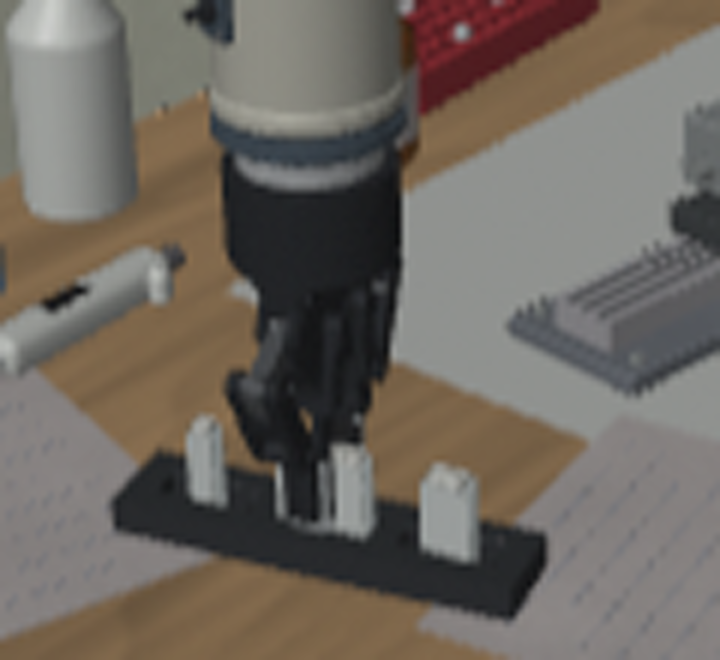

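{"method": "send_rows", "body": {"plan": [[[0,0,0],[0,0,0],-0.6],[[0,0,0],[0,0,0],-0.8],[[0,0,0],[0,0,0],-0.9],[[0,0,0],[0,0,0],-0.9],[[0,0,0],[0,0,0],-0.9]]}}

```text
clock: 8.8
eef_pos: [527.5, 207.3, 45.6]
tcp_rot: [-3.142, -0.0, -1.237]
contact_force: [-1.2, -0.1, 4.7]
opening: 0.139
```

```bash
python3 - <<'E'
from h import *
from fit import W
im=viewer.grab_frame('side');crop(im,180,160,300,270,6,'pics/s7.png')
pose=(526.9,207,.335)
f=lambda P:((proj('side',W(pose,P))[0]-[180,160]+.5)*6).round()
for P in [(21.2,6.2,51),(-21.2,6.2,51),(21.2,6.2,18),(-21.2,6.2,18),(11,6.2,23),(-11,6.2,23),(11,16,23),(-11,16,23)]: print(P,f(P))
E
python3 mv.py 526.9 207 45 -1.236
```

```text
(21.2, 6.2, 51) [275. 452.]
(-21.2, 6.2, 51) [362. 471.]
(21.2, 6.2, 18) [279. 514.]
(-21.2, 6.2, 18) [365. 533.]
(11, 6.2, 23) [299. 509.]
(-11, 6.2, 23) [343. 519.]
(11, 16, 23) [289. 521.]
(-11, 16, 23) [334. 531.]
t 8.85 at [527.4 207.3  45.6] [-3.1416e+00 -3.0000e-04 -1.2366e+00] F [ 0.2 -0.9  5.5] op 0.142 q [ 0.37  0.54  1.9  -0.    0.7   1.61]
shift [0.0001, 0.0006, 0.0006] turn [-0.0, -0.0003, -0.0006]
```

View pics/s7.png

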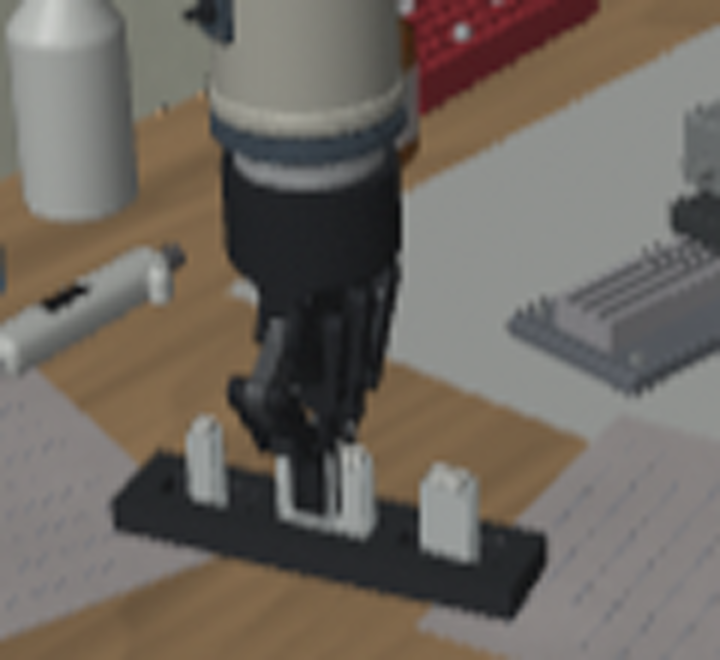

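{"method": "send_rows", "body": {"plan": [[[0,0,-0.006],[0,0,0],-0.9],[[0,0,-0.014],[0,0,0],-0.9],[[0,0,-0.024],[0,0,0],-0.9],[[0,0,-0.036],[0,0,0],-0.9],[[0,0,-0.05],[0,0,0],-0.9]]}}

```text
clock: 9.27
eef_pos: [527.3, 207.3, 96.8]
tcp_rot: [3.141, -0.0, -1.236]
contact_force: [0.5, 0.4, 0.6]
opening: 0.14
```

{"method": "send_rows", "body": {"plan": [[[0,0,-0.015],[0,0,0],-0.9],[[0,0,-0.035],[0,0,0],-0.9],[[0,0,-0.06],[0,0,0],-0.9],[[0,0,-0.08],[0,0,0],-0.9],[[0,0,-0.09],[0,0,0],-0.9]]}}

```text
clock: 9.68
eef_pos: [528.5, 207.8, 190.6]
tcp_rot: [-3.137, -0.0, -1.237]
contact_force: [0.6, 1.2, -1.0]
opening: 0.142
```

```bash
python3 - <<'E'
from h import *
im=viewer.grab_frame('side');crop(im,180,100,310,270,4.5,'pics/s8.png')
E
python3 mv.py 522.4 -223.4 200 -0.1
```

```text
t 9.73 at [529.  208.  191.2] [-3.1361e+00 -1.0000e-04 -1.2365e+00] F [ 1.  -0.5  1.6] op 0.145 q [ 0.37  0.33  1.82 -0.    0.99  1.61]
shift [0.4054, 0.1477, -0.0096] turn [-0.0048, -0.0032, -1.1365]
```

View pics/s8.png

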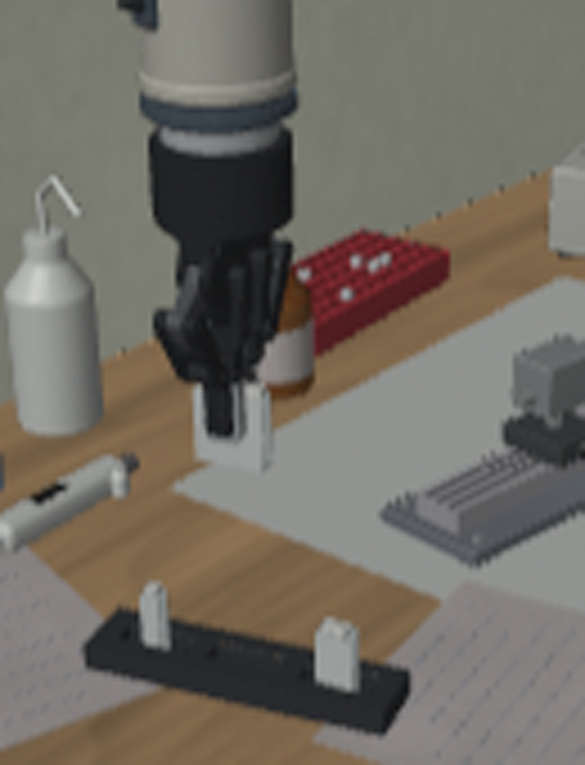

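{"method": "send_rows", "body": {"plan": [[[0.015,0.005,-0.002],[0,0,-0.06],-0.9],[[0.04,0.015,-0.004],[0,0,-0.14],-0.9],[[0.068,0.025,-0.006],[0,0,-0.22],-0.9],[[0.098,0.036,-0.008],[-0.002,-0.001,-0.3],-0.9],[[0.128,0.047,-0.01],[-0.002,-0.001,-0.38],-0.9]]}}

```text
clock: 10.15
eef_pos: [525.8, 70.5, 200.5]
tcp_rot: [-3.139, -0.0, -0.852]
contact_force: [2.1, 0.4, -0.5]
opening: 0.14
```

```bash
python3 mv.py 522.4 -223.4 200 -0.1
```

```text
t 10.15 at [525.8  70.5 200.5] [-3.139e+00 -3.000e-04 -8.517e-01] F [ 2.1  0.4 -0.5] op 0.14 q [0.13 0.27 1.89 0.   0.99 0.98]
shift [0.2189, 0.1962, 0.0001] turn [-0.0024, -0.0012, -0.7517]
```

{"method": "send_rows", "body": {"plan": [[[0.022,0.02,0],[0,0,-0.08],-0.9],[[0.044,0.039,0],[0,0,-0.16],-0.9],[[0.066,0.059,0],[0,0,-0.24],-0.9],[[0.088,0.078,0],[0,0,-0.32],-0.9],[[0.11,0.098,0],[-0.001,-0.001,-0.4],-0.9]]}}

```text
clock: 10.57
eef_pos: [523.9, -78.2, 199.8]
tcp_rot: [-3.14, 0.001, -0.448]
contact_force: [0.4, -0.2, -0.2]
opening: 0.144
```

```bash
python3 mv.py 522.4 -223.4 200 -0.1
```

```text
t 10.57 at [523.9 -78.2 199.8] [-3.1403e+00  6.0000e-04 -4.4780e-01] F [ 0.4 -0.2 -0.2] op 0.144 q [-0.15  0.27  1.89  0.    0.99  0.3 ]
shift [0.0616, 0.1316, -0.0004] turn [-0.0014, 0.0004, -0.3478]
```

{"method": "send_rows", "body": {"plan": [[[0.014,0.03,0],[0,0,-0.08],-0.9],[[0.028,0.06,0],[0,0,-0.16],-0.9],[[0.042,0.09,0],[0,0,-0.24],-0.9],[[0.054,0.116,0],[0,0,-0.31],-0.9],[[0.0615,0.1315,0],[-0.001,0,-0.348],-0.9]]}}

```text
clock: 10.98
eef_pos: [521.7, -226.0, 198.9]
tcp_rot: [-3.142, 0.001, -0.097]
contact_force: [0.3, -0.7, -0.4]
opening: 0.143
```

```bash
python3 - <<'E'
from h import *
im=viewer.grab_frame('side');crop(im,260,110,375,210,6,'pics/s9.png')
im=viewer.grab_frame('top');crop(im,275,170,440,270,4.5,'pics/t9.png')
E
python3 mv.py 522.4 -223.4 113 -0.1
```

```text
t 11.08 at [ 521.9 -225.7  198.9] [-3.1415e+00  7.0000e-04 -1.0150e-01] F [ 0.3  0.  -1. ] op 0.144 q [-0.41  0.33  1.81 -0.    1.01 -0.31]
shift [0.0003, -0.0023, 0.0859] turn [-0.0001, 0.0007, -0.0015]
```

View pics/s9.png

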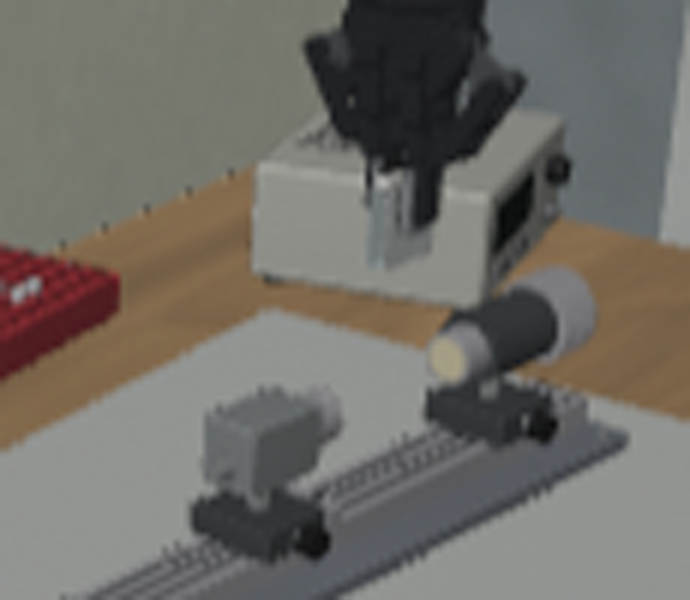

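View pics/t9.png

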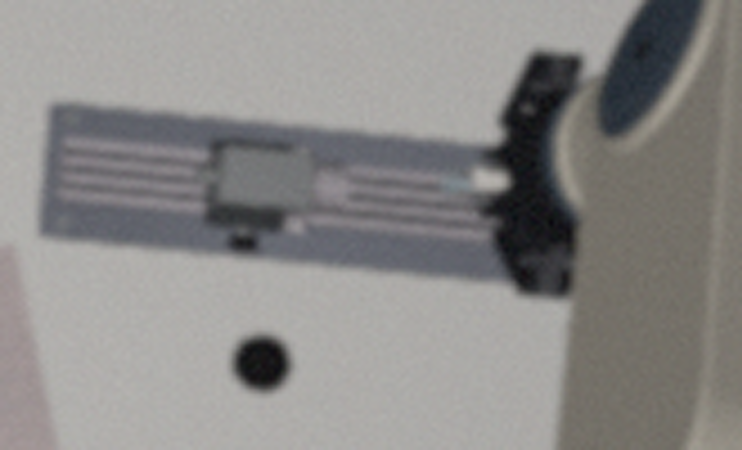

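{"method": "send_rows", "body": {"plan": [[[0,-0.002,0.015],[0,0,0],-0.9],[[0,-0.002,0.035],[0,0,0],-0.9],[[0,-0.002,0.055],[0,0.001,-0.001],-0.9],[[0,-0.002,0.075],[0,0.001,-0.001],-0.9],[[0,-0.002,0.086],[0,0.001,-0.001],-0.9]]}}

```text
clock: 11.5
eef_pos: [520.7, -222.1, 110.5]
tcp_rot: [-3.14, 0.003, -0.101]
contact_force: [0.3, 1.3, 0.5]
opening: 0.139
```

```bash
python3 - <<'E'
from h import *
from fit import W
im=viewer.grab_frame('side');crop(im,275,135,355,210,9,'pics/s10.png')
im=viewer.grab_frame('top');crop(im,275,170,440,270,4.5,'pics/t10.png')
s=status.sense();e=s['eef_pos']
pose=(e[0],e[1],s['tcp_rot'][2]+np.pi/2); zc=e[2]-17.1
f=lambda pose,P:((proj('side',W(pose,P))[0]-[275,135]+.5)*9).round().tolist()
print("cell (+x end, z bottom) predicted")
for P in [(21.2,-6.2,-22.5),(21.2,6.2,-22.5),(-21.2,6.2,-22.5),(21.2,-6.2,22.5),(21.2,6.2,22.5),(-21.2,6.2,22.5)]: print(P,f(pose,(P[0],P[1],P[2]+zc)))
b=(524.6,-198.5,1.4715)
for P in [(-80,0,85),(30,0,85),(-25,0,85),(108,18,105),(52,18,105),(108,-18,105),(108,18,65)]: print('bench',P,f(b,P))
print(W(b,(-25,0,85)))
E
python3 mv.py 522.4 -223.4 113 -0.1
```

```text
cell (+x end, z bottom) predicted
(21.2, -6.2, -22.5) [394.0, 402.0]
(21.2, 6.2, -22.5) [421.0, 412.0]
(-21.2, 6.2, -22.5) [492.0, 379.0]
(21.2, -6.2, 22.5) [402.0, 290.0]
(21.2, 6.2, 22.5) [428.0, 299.0]
(-21.2, 6.2, 22.5) [501.0, 268.0]
bench (-80, 0, 85) [535.0, 314.0]
bench (30, 0, 85) [349.0, 398.0]
bench (-25, 0, 85) [444.0, 355.0]
bench (108, 18, 105) [246.0, 426.0]
bench (52, 18, 105) [351.0, 379.0]
bench (108, -18, 105) [168.0, 396.0]
bench (108, 18, 65) [242.0, 531.0]
[ 522.12166914 -223.37685423   85.        ]
t 11.6 at [ 520.6 -222.3  110.9] [-3.1401  0.0038 -0.1006] F [ 0.  -0.2 -1.4] op 0.143 q [-0.41  0.44  1.87  0.    0.83 -0.31]
shift [0.0019, 0.0009, -0.0021] turn [-0.0015, 0.0038, -0.0006]
```

View pics/s10.png

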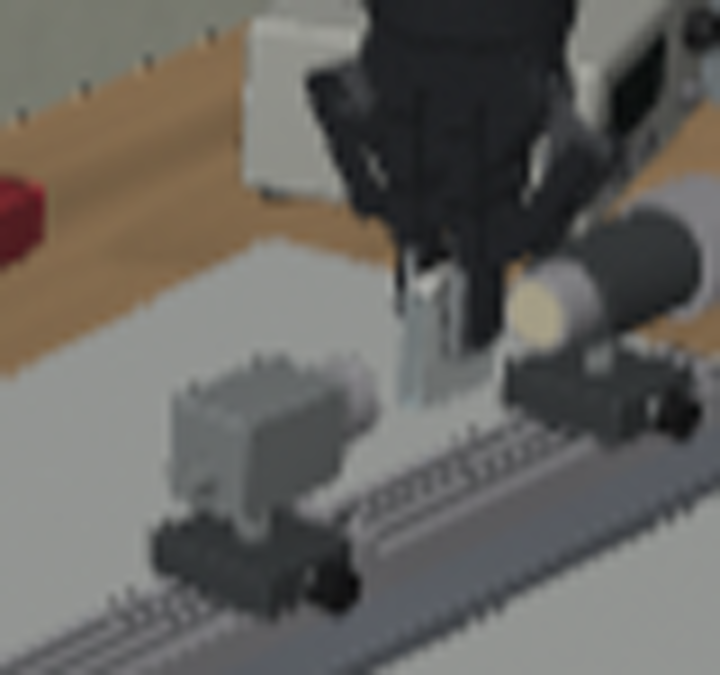

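View pics/t10.png

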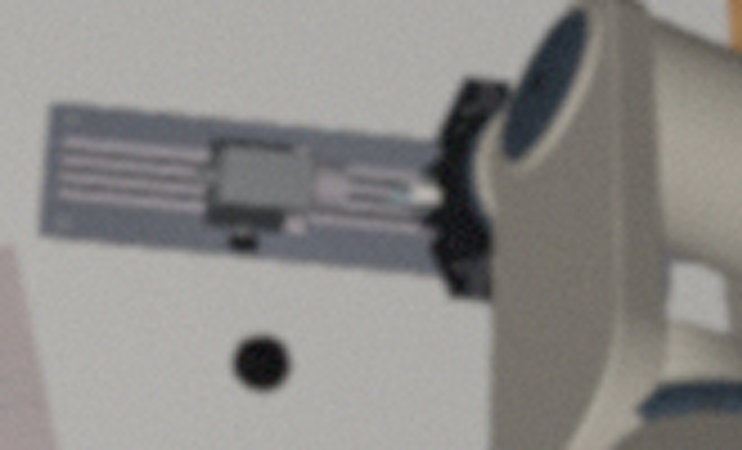

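{"method": "send_rows", "body": {"plan": [[[0.001,0.001,-0.001],[-0.001,0.002,0],-0.9],[[0.0017,0.001,-0.002],[-0.0015,0.004,0],-0.9],[[0.0017,0.001,-0.002],[-0.0015,0.004,0],-0.9],[[0.0017,0.001,-0.002],[-0.0015,0.004,0],-0.9],[[0.0017,0.001,-0.002],[-0.0015,0.004,0],-0.9]]}}

```text
clock: 12.02
eef_pos: [522.6, -223.6, 113.7]
tcp_rot: [3.141, -0.001, -0.101]
contact_force: [-0.1, 0.2, -0.3]
opening: 0.14
```

```bash
python3 mv.py 522.3 -223.4 113 -0.0995
```

```text
t 12.02 at [ 522.6 -223.6  113.7] [ 3.1413e+00 -1.5000e-03 -1.0070e-01] F [-0.1  0.2 -0.3] op 0.14 q [-0.41  0.44  1.87  0.    0.84 -0.31]
shift [-0.0003, -0.0002, 0.0007] turn [0.0003, -0.0015, -0.0012]
```

{"method": "send_rows", "body": {"plan": [[[-0.0002,0,0.0005],[0,-0.001,-0.001],-0.9],[[-0.0002,0,0.0005],[0,-0.001,-0.001],-0.9],[[-0.0002,0,0.0005],[0,-0.001,-0.001],-0.9],[[-0.0002,0,0.0005],[0,-0.001,-0.001],-0.9],[[-0.0002,0,0.0005],[0,-0.001,-0.001],-0.9]]}}

```text
clock: 12.43
eef_pos: [522.3, -223.6, 113.1]
tcp_rot: [3.141, -0.0, -0.1]
contact_force: [-0.2, -0.2, -1.5]
opening: 0.14
```

```bash
python3 - <<'E'
from h import *
from fit import W
im=viewer.grab_frame('side');
s=status.sense();e=s['eef_pos'];pose=(e[0],e[1],s['tcp_rot'][2]+np.pi/2); zc=e[2]-17.1
big=cv2.resize(im[135:210,275:355,::-1],None,fx=9,fy=9,interpolation=cv2.INTER_CUBIC)
f=lambda pose,P:tuple(int(v) for v in (proj('side',W(pose,P))[0]-[275,135]+.5)*9)
for P in [(21.2,-6.2,-22.5),(21.2,6.2,-22.5),(-21.2,6.2,-22.5),(21.2,-6.2,22.5),(21.2,6.2,22.5)]: cv2.circle(big,f(pose,(P[0],P[1],P[2]+zc)),3,(0,0,255),-1)
b=(524.6,-198.5,1.4715)
cv2.line(big,f(b,(-80,0,85)),f(b,(30,0,85)),(0,255,0),1)
cv2.imwrite('pics/s11.png',big); cv2.imwrite('pics/s11full.png',im[:,:,::-1])
E
python3 mv.py 522.3 -223.4 113 -0.0995
```

```text
t 12.48 at [ 522.4 -223.6  113.1] [ 3.1413e+00 -4.0000e-04 -9.9700e-02] F [ 0.2  0.1 -0.4] op 0.142 q [-0.41  0.44  1.87 -0.    0.84 -0.31]
shift [-0.0001, -0.0002, 0.0001] turn [0.0003, -0.0004, -0.0002]
```

View pics/s11.png

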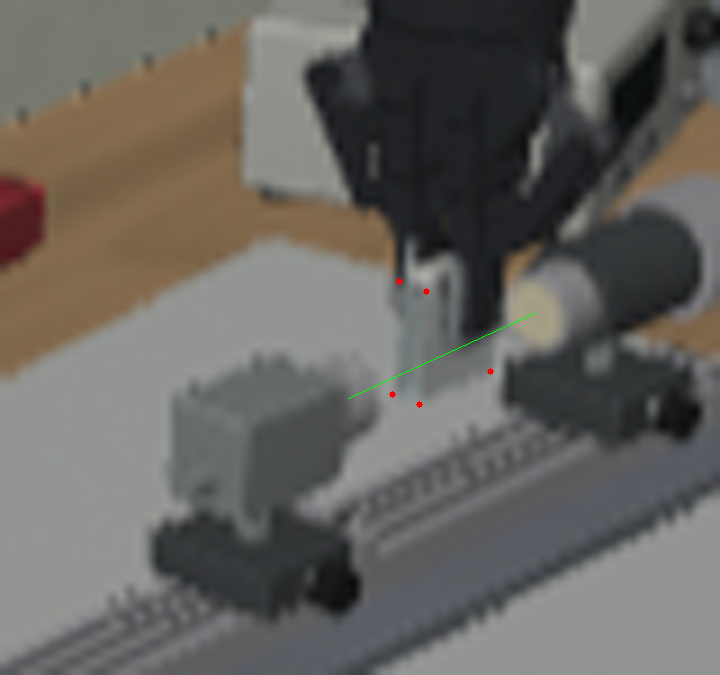

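View pics/s11full.png

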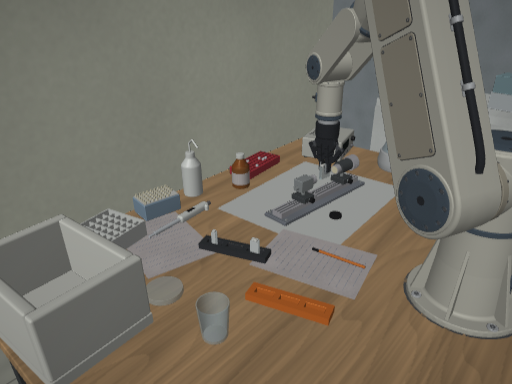

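Run:
```python
from rig import job
print(job.sign_off())
```

```text
the job is handed in; nothing more can be done
None
```

The detector is home and the 40 mm cell is held in the beam. I handed the job in at 12.5 s of the 54 s allowed, and it gives no verdict.

- **Detector:** I gripped the housing across its 36 mm and slid it about 51 mm towards the lamp until it met the stop. The resisting force rose from about 2 N to 43 N with almost no further movement. The picture estimate beforehand was 53 mm.
- **Cell:** I lifted the longest cell from the middle pocket by its frosted faces, with the jaws reading about 12 mm open. It is held upright at 25 N, with its centre within about 1 mm of the estimated beam mid-point and its long axis along the beam to within about 0.003 rad. The beam enters about 11 mm above the underside.
- **Last checks:** At the end the tool was at [522.4, -223.6, 113.1], still, with almost no outside force on it. The side picture agrees: the cell's corners and the beam line fall where calculated, to about one pixel (2–3 mm). The beam line found by gripping the housing and the one fitted to the pictures agree to about 0.5 mm sideways.
- **Bystanders:** The other two cells and the rest of the table look untouched in the final side picture.
- **Weaker checks:** The arm hid part of the cell from the top camera, so its sideways position in the beam rests mainly on the arm's own measurements and the side view. The detector tube's end, judged by eye, lay about 1.4 pixels from the prediction. I put this down to the tube's width in that view, and the housing corners agreed better.

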